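Call for help, then hold the spring clip gaping around the tall card

ROBOT

A 6-joint arm with a two-finger parallel gripper is mounted at the origin on the work surface. World frame = base frame: x ahead of the robot, y to its left, z up, the work surface at z = 0. Lengths are in m, angles in degrees, forces in N, time in s.
With the tool pointing down it reaches from about 0.35 to 0.875 m from the base axis. Payload 4.2 kg.
Tool frame: the origin (TCP) lies at the very end of the fingers, on their centre line; the grasp point (between the pads) lies 19 mm behind it; z points along the fingers, x is the direction in which the jaws open and shut, and the axes are right-handed (so a half turn about z gives the same grasp; the last joint's range is limited). The gripper opens to 85 mm and grips with 20 to 120 N. Pads are 22 mm wide; open, the fingers measure 114 mm over their backs; the gripper's body (76 mm by 85 mm) begins 54 mm behind the grasp point. The pads swing forward as they close: fully open they stand 13 mm farther back than shut.
Start: joints at [87.239, 22.042, 0.453, 0, -68.411, -14.817], TCP at [0.189, 0.596, 0.231] pointing down, gripper open.
Joint ranges: [-179.83, 179.83], [-69.29, 118.12], [-61.27, 80.66], [-181.25, 117.63], [-171.15, -9.14], [-177.46, 177.46]. Speed limits (degrees/s): [159.86, 159.86, 180, 180, 180, 180].

INTERFACE

Orientations are given as [roll, pitch, yaw] about the fixed x, y, z axes, in that order (R = Rz(yaw) Ry(pitch) Rx(roll)).
In Python, from bench import arm, imaging gives the robot as it stands. Calls block until the motion is done:
- arm.move_to(position, orientation): joint-space move of the TCP to a pose.
- arm.servo_line(position, ori=None, vel=0.15): straight line of the TCP; ori=None keeps the orientation; vel is the mean speed in m/s.
- arm.movej(angles): joint-space move.
- arm.command_gripper(opening, grip_force=None): opening from 0.0 (shut) to 1.0 (fully open); grip_force is the grip in N (None keeps the last); returns when the fingers have stopped.
- arm.wait(seconds).
- arm.ik(position, orientation): joint angles nearest the present ones, or None.
- arm.sense(): the state.
- imaging.camera(name): name is "scene" or "top" or "wrist"; returns (picture, depth): 400x640x3 uint8, red, green, blue; 400x640 float32, m along the optical axis (not along the pixel's ray), 0 where there is no reading.
- imaging.camera_params(name): a dict with "fx", "fy", "cx", "cy" (pixels), "pose" (4x4, takes a point from camera to world coordinates); the wrist camera has in their place "T_tool_cam" (4x4, takes a point from camera to tool coordinates, whose origin is the TCP and whose axes are the tool frame's). Camera axes: x right, y down, z forward; pixel columns grow to the right and rows downward; lengths in m; the calibration is good to about 2 mm. A picture is of the moment at which its call begins: read the wrist's pose just before it. camera_params takes no time and is no camera call.
A pose or a line that the arm cannot do raises arm.PlanningError and nothing moves.
- arm.job_done(): hands the job in, once; it reports no verdict.
The state is a dict: "clock": time; "joints": joint angles; "joint_velocities": joint speeds; "tau": joint torques, N m; "tool_pos": TCP position; "tcp_rot": TCP orientation; "ft_force": force on the tool from outside, world axes, zero at the start; "moment": the same for the moment, N m; "finger_gap": opening from 0.0 (shut) to 1.0 (fully open).
Only numpy, scipy, OpenCV 4.12 (cv2) and the standard library are available. Lean on these libraries where they do the work, as an engineer would, in place of code of your own. Each camera call takes 0.05 s, during which the arm holds its last target. There are 200 camera calls.

TASK

First call the helper by pressing the head of the desk bell right down to its stop. Then squeeze the handles of the big steel spring clip, lift it off its rack and lower it, held wide open, over the middle of the top edge of the taller of the two upright cards, so that the card's edge stands between the gaping jaws without the clip touching it, ready for the helper to slip a second sheet in. Finish while still holding the clip squeezed open there, nothing let go, and leave both cards and everything else on the shelf standing where it is.

Things in the scene. Friction and masses are not known exactly. Their poses are not given: they have to be found in the camera images.
- bell_plunger (a joint): travel of the desk bell's head: 0 = up, 0.007 m = fully down on its stop. Spring: 1.5 N to start, 4.5 N at the stop.
- bell_top (a point): centre of the top of the bell's small round steel head (20 mm across, flattened top 14 mm across), 60 mm above the shelf when up; moves down with it. The bell is a steel dome 78 mm across and 40 mm high on a black foot, fixed to the shelf; the head stands clear above the dome.
- clip_jaw (a joint): opening angle of the spring clip: 0 = closed on a 3 mm sheet, 0.52 rad = wide open on its own stop (handles parallel). The spring shuts it again: 0.16 N m at 0, 0.28 N m at 0.52 (about 8 N on each handle, 35 mm above the pivot).
- clip_pivot (a point): middle of the pin of the spring clip (two steel arms, 95 g, 26 mm wide along the pin, 95 mm tall), 54 mm above the shelf at the start: it stands jaws down, biting on its rack's fin. y along the pin, x across jaws and handles. The frame is carried by the arm on its +x side: x and z tilt about y by 0.26 rad when both handles are squeezed; the point stays on the pin.
- clip_grip (a point): point midway between the two flat handles, 30 mm above the pin (clip closed); carried by the +x arm like the pin's frame. Handles: 26 mm wide, 4 mm thick, rising to 48 mm above the pin, splayed 0.26 rad each, 48 mm over their outsides at the top, 32 mm near the pin. Squeeze them along x: at the stop they are parallel, 24 mm over their outsides.
- jaw_tip_a (a point): inner corner of the tip of the jaw on the clip's +x side, half-way along the pin, 48 mm below the pin. Jaws are 3 mm thick; wide open they gape 27 mm at the tips; the spring coil reaches 7 mm below the pin.
- jaw_tip_b (a point): the same on the other jaw (clip's -x side)
- rack: fixed aluminium rack of the clip, 70 x 90 x 6 mm plate, origin under its centre; along its y runs an upright fin 3 mm thick, 70 mm long, its top 28 mm above the shelf; the clip's jaws bite on it, tips on the plate. Lift the opened clip straight up to clear it.
- tall_card_edge (a point): middle of the top edge of the taller card: 154 mm above the shelf, y along the edge, x across the card's thickness, z up. The stiff white card is 90 mm wide, 3 mm thick, stands 140 mm out of a heavy 70 x 110 x 14 mm steel foot (600 g in all, loose on the shelf).
- short_card_edge (a point): the same point of the shorter card, 94 mm above the shelf; same foot. Leave it alone. The two cards stand in either of two places.
- mug: stainless steel mug, 76 mm wide, 85 mm tall, origin under its centre; bystander. (An orange plastic kit box, 196 x 336 mm, 156 mm tall, is fixed far to the left, at y above 0.38 m.)
- med_cup: clear plastic medicine cup, 38 mm wide, 36 mm tall; origin under its centre; bystander
- dropper: small glass dropper bottle, 28 mm wide, 88 mm tall; origin under its centre; bystander
- ice_pack: hard ice pack lying flat, 80 x 120 x 22 mm; origin under its centre; bystander
Mind the look-alikes: they are no part of the job. Leave any green or pink look-alike of the part that bears bell_plunger alone.

How it is judged:
By the outcome, as a careful person would: the job done as asked, in the order asked, and still so for the second after the job is handed in, while the arm keeps its last pose, push and grip.
It also fails if it takes over 56 s, if anything falls off the work surface, if the arm or the gripper's body presses on something with over 40 N, if the wrist force passes 120 N, or if a joint passes its speed limit or range.

## Working session

There is one attempt and no reset: what is moved stays moved. The work goes in short steps, each a Python script; the robot and the scene stay as the last script left them, time stands still between calls to the robot, and variables do not carry over. Pictures are saved under pics/ and viewed, about 8 in all and at most 12, crops included, and the job is handed in when it is done.

```bash
mkdir -p pics; cat > h.py <<'E'
import numpy as np, cv2
from bench import arm, imaging
from scipy.spatial.transform import Rotation as R
def grab(n):
    s=arm.sense(); p,d=imaging.camera(n); c=imaging.camera_params(n)
    if n=="wrist":
        T=np.eye(4); r=np.array(s["tcp_rot"]); T[:3,:3]=R.from_euler('xyz',r,degrees=True).as_matrix() if r.size==3 else r
        T[:3,3]=s["tool_pos"]; P=T@c["T_tool_cam"]
    else: P=np.array(c["pose"])
    K=(c["fx"],c["fy"],c["cx"],c["cy"])
    return p,d,K,P
def cloud(d,K,P):
    v,u=np.mgrid[:d.shape[0],:d.shape[1]]
    X=np.stack([(u-K[2])/K[0]*d,(v-K[3])/K[1]*d,d,np.ones_like(d)],-1)@P.T
    X=X[...,:3]; X[d<=0]=np.nan; return X
def save(n,p,f=1): cv2.imwrite("pics/"+n+".png",cv2.resize(p[...,::-1],None,fx=f,fy=f,interpolation=cv2.INTER_CUBIC))
E
python3 - <<'E'
from h import *
print(arm.sense())
for n in("scene","top"):
    p,d,K,P=grab(n); save(n,p,1.25); np.savez(n,p=p,d=d,X=cloud(d,K,P)); print(n,K,P.round(3).tolist())
E
```

```text
{'clock': 0.0, 'joints': array([ 8.72364322e+01,  2.20898427e+01,  3.79037519e-01, -2.88701089e-02,
       -6.84121452e+01, -1.48164148e+01]), 'joint_velocities': array([ 0.04053389,  0.07623302, -0.01937702, -0.07906345, -0.0042156 ,
       -0.00848678]), 'tau': array([ 6.51883420e-04, -3.92293561e+01,  1.88393354e+01,  4.18601230e+00,
       -4.62678523e-03, -4.07615360e-06]), 'tool_pos': array([0.18857942, 0.59524637, 0.23022651]), 'tcp_rot': array([-1.79994488e+02, -1.25723784e-01, -1.07590640e+02]), 'ft_force': array([-0.22509678,  0.94644577, -0.24008226]), 'moment': array([ 0.0088586 , -0.06917234, -0.00795029]), 'finger_gap': 1.0003093704300483}
scene (392.55570922973993, 392.55570922973993, 322.0017106145829, 206.5191942130789) [[-0.41, 0.707, -0.577, 1.047], [0.912, 0.319, -0.257, 0.172], [0.002, -0.631, -0.775, 0.742], [0.0, 0.0, 0.0, 1.0]]
top (449.952632485647, 449.952632485647, 324.9773221948663, 197.04373177804678) [[0.014, -0.986, 0.164, 0.389], [-1.0, -0.011, 0.018, -0.024], [-0.016, -0.164, -0.986, 1.226], [0.0, 0.0, 0.0, 1.0]]
```

View pics/scene.png

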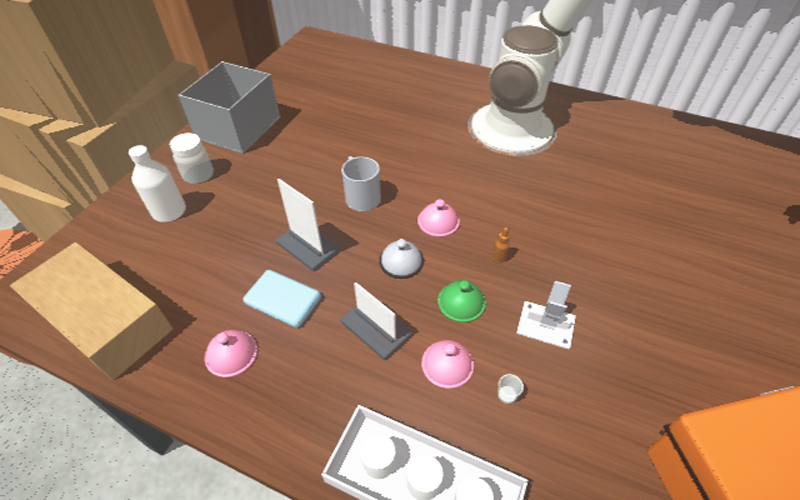

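View pics/top.png

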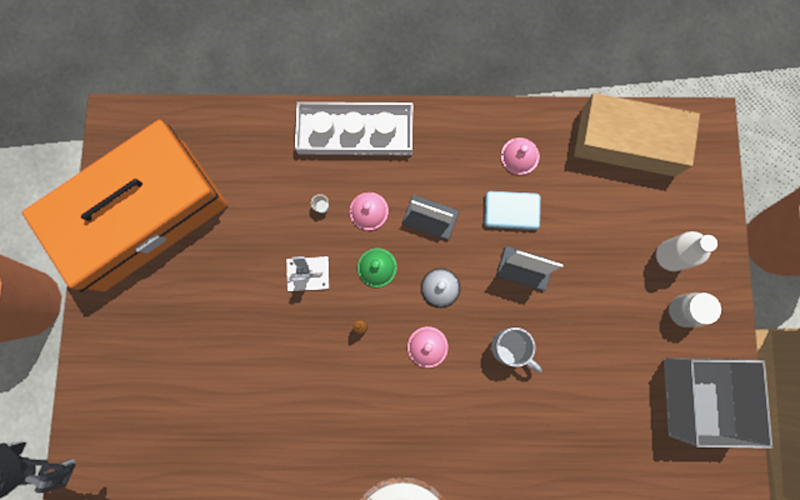

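Two pictures viewed. There are five bells, given here by top-view pixel (at 1.25x):
- Steel bell at (440,287), scene (402,255). This one fits: it is steel with a black foot.
- Green bell at (377,267).
- Pink bells at (369,211), (427,347) and (520,155).

The clip is on the white rack at top (306,273), scene (552,300). The taller card is the right one at top (530,265), scene (302,215). The shorter card is at top (430,215).

Next I'll measure these from depth and take one enlarged crop.

```bash
python3 - <<'E'
from h import *
t=np.load("top.npz");s=np.load("scene.npz")
def box(X,u0,u1,v0,v1): 
    Y=X[int(v0/1.25):int(v1/1.25),int(u0/1.25):int(u1/1.25)].reshape(-1,3); return Y[~np.isnan(Y[:,0])]
for nm,X,b,zs in [("bell t",t['X'],(415,465,262,312),(.055,.07)),("bell s",s['X'],(375,428,230,280),(.055,.07)),
  ("clip t",t['X'],(280,335,250,305),(.085,.115)),("clip s",s['X'],(515,580,275,350),(.085,.115)),
  ("plate t",t['X'],(280,335,250,305),(.003,.012)),
  ("clipall s",s['X'],(515,580,275,350),(.04,.115)),
  ("tall t",t['X'],(490,570,240,295),(.135,.17)),("tall s",s['X'],(270,340,170,270),(.148,.17)),("tall s",s['X'],(270,340,170,270),(.04,.17)),
  ("short t",t['X'],(400,460,190,240),(.08,.1)),("green",t['X'],(355,400,245,290),(.02,.1)),("med",t['X'],(305,332,190,218),(.02,.1)),("drop",t['X'],(345,372,315,340),(.03,.1)),("mug",t['X'],(485,530,325,375),(.07,.1))]:
    Y=box(X,*b); Y=Y[(Y[:,2]>zs[0])&(Y[:,2]<zs[1])]
    if len(Y)<3: print(nm,len(Y),Y); continue
    (c,sz,a)=cv2.minAreaRect(Y[:,:2].astype(np.float32)); 
    w,V=np.linalg.eigh(np.cov(Y[:,:2].T)); ang=np.degrees(np.arctan2(V[1,1],V[0,1]))
    print(nm,len(Y),"mean",Y.mean(0).round(3),"zmax",Y[:,2].max().round(3),"rect",np.round(c,3),np.round(sz,3),round(a,1),"pc",ang.round(1),np.sqrt(w).round(4))
a=cv2.resize(s['p'][175:235,285:475],None,fx=4,fy=4,interpolation=cv2.INTER_CUBIC)
b=cv2.resize(t['p'][190:260,215:405],None,fx=4,fy=4,interpolation=cv2.INTER_CUBIC)
save("crop",np.vstack([a,b]))
E
```

```text
bell t 32 mean [ 0.501 -0.075  0.059] zmax 0.063 rect [ 0.501 -0.076] [0.015 0.015] 63.9 pc 138.6 [0.0043 0.0043]
bell s 39 mean [ 0.505 -0.072  0.059] zmax 0.061 rect [ 0.505 -0.072] [0.015 0.016] 27.9 pc 66.9 [0.0043 0.0047]
clip t 66 mean [0.531 0.217 0.094] zmax 0.102 rect [0.528 0.217] [0.047 0.026] 2.6 pc -175.7 [0.0076 0.0202]
clip s 145 mean [0.527 0.218 0.093] zmax 0.1 rect [0.53  0.219] [0.05  0.025] 3.7 pc -176.2 [0.0075 0.0202]
plate t 616 mean [0.524 0.211 0.006] zmax 0.011 rect [0.522 0.214] [0.117 0.118] 3.2 pc 101.0 [0.0253 0.03  ]
clipall s 397 mean [0.528 0.218 0.077] zmax 0.1 rect [0.53  0.218] [0.05  0.027] 2.5 pc -176.4 [0.0078 0.0165]
tall t 111 mean [ 0.545 -0.26   0.148] zmax 0.158 rect [ 0.545 -0.259] [0.091 0.005] 72.4 pc 73.0 [0.0011 0.0259]
tall s 86 mean [ 0.549 -0.255  0.152] zmax 0.156 rect [ 0.548 -0.257] [0.089 0.005] 73.3 pc 73.1 [0.0012 0.0258]
tall s 843 mean [ 0.549 -0.254  0.102] zmax 0.156 rect [ 0.548 -0.257] [0.094 0.005] 73.7 pc 73.2 [0.0008 0.0269]
short t 83 mean [ 0.656 -0.053  0.09 ] zmax 0.097 rect [ 0.657 -0.053] [0.09  0.004] 70.2 pc 70.7 [0.0011 0.0261]
green 508 mean [0.543 0.063 0.033] zmax 0.062 rect [0.544 0.064] [0.068 0.069] 45.6 pc 108.5 [0.017  0.0174]
med 68 mean [0.684 0.192 0.031] zmax 0.041 rect [0.681 0.19 ] [0.036 0.035] 18.9 pc -140.2 [0.0112 0.0122]
drop 90 mean [0.414 0.092 0.058] zmax 0.09 rect [0.416 0.094] [0.026 0.026] 1.7 pc -158.9 [0.0067 0.0069]
mug 131 mean [ 0.375 -0.215  0.082] zmax 0.09 rect [ 0.377 -0.218] [0.068 0.074] 89.5 pc -174.5 [0.0233 0.0271]
```

View pics/crop.png

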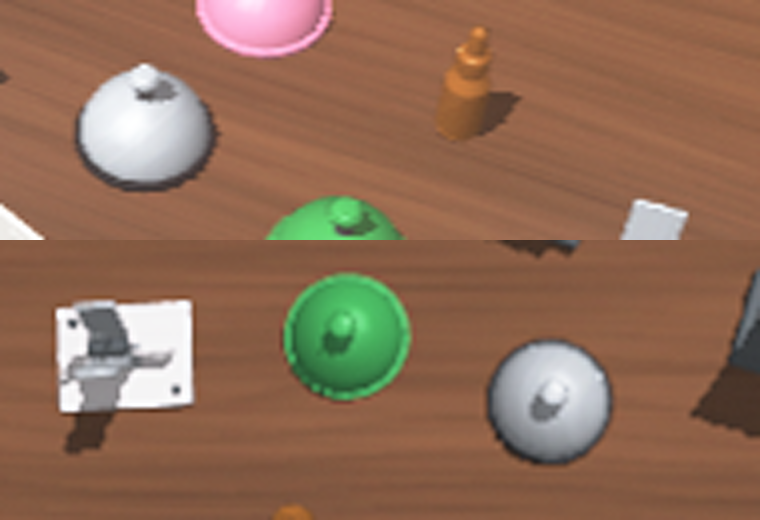

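The crop shows two things:
- The silver dome on a black foot, at crop (145,125) and (550,400), is the real bell.
- The clip's handles open along world x, and its fin runs along y.

Next I'll move above the bell and take a wrist look to refine its position before pressing.

```bash
python3 - <<'E'
from h import *
for y in (-107,-90,-177,3,73-90,163): print(y,[None if q is None else np.round(q,0) for q in [arm.ik(p,[180,0,y]) for p in ([.503,-.073,.2],[.529,.218,.2],[.548,-.257,.25])]])
arm.move_to([.503,-.073,.20],[180,0,-177]); arm.command_gripper(0.0)
p,d,K,P=grab("wrist"); save("w1",p); X=cloud(d,K,P); Y=X.reshape(-1,3)
np.savez("w1",p=p,X=X)
m=(abs(Y[:,0]-.503)<.03)&(abs(Y[:,1]+.073)<.03)&(Y[:,2]>.055)&(Y[:,2]<.068)
Z=Y[m]; print(m.sum(),Z.mean(0) if m.sum() else 0, cv2.minAreaRect(Z[:,:2].astype(np.float32)) if m.sum() else 0)
s=arm.sense();print(s['clock'],s['tool_pos'],s['tcp_rot'],s['ft_force'],s['joints'])
E
```

```text
-107 [array([ 10.,  12., -18.,   0., -59.,  63.]), array([ 39.,  18., -10.,   0., -62.,  34.]), array([-10.,  19.,  -1.,   0., -70.,  83.])]
-90 [array([ 10.,  12., -18.,   0., -59.,  80.]), array([ 39.,  18., -10.,   0., -62.,  51.]), array([-10.,  19.,  -1.,   0., -70., 100.])]
-177 [array([ 10.,  12., -18.,   0., -59.,  -7.]), array([ 39.,  18., -10.,   0., -62., -36.]), array([-10.,  19.,  -1.,   0., -70.,  13.])]
3 [array([ 10.,  12., -18.,   0., -59., 173.]), array([ 39.,  18., -10.,   0., -62., 144.]), array([ -10.,   19.,   -1.,    0.,  -70., -167.])]
-17 [array([ 10.,  12., -18.,   0., -59., 153.]), array([ 39.,  18., -10.,   0., -62., 124.]), array([-10.,  19.,  -1.,   0., -70., 173.])]
163 [array([ 10.,  12., -18.,   0., -59., -27.]), array([ 39.,  18., -10.,   0., -62., -56.]), array([-10.,  19.,  -1.,   0., -70.,  -7.])]
306 [ 0.50297627 -0.07720835  0.05831059] ((0.5028843283653259, -0.07683715224266052), (0.01758585125207901, 0.018288206309080124), 2.5546529293060303)
3.5333 [ 0.50299851 -0.07302618  0.20002213] [ 1.79999355e+02  3.50814144e-03 -1.77002310e+02] [0.15917173 0.13551229 0.37763518] [ 1.00638028e+01  1.22204983e+01 -1.84210334e+01 -2.41922061e-04
 -5.93549075e+01 -7.06598919e+00]
```

View pics/w1.png

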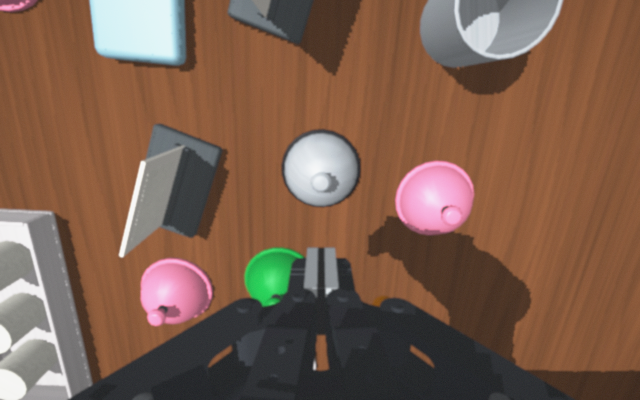

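The wrist view shows the steel bell's head at (321,181), which works out to (0.503, -0.0765). I'll press in small steps and watch the force.

```bash
python3 - <<'E'
from h import *
x,y=.503,-.0755
arm.servo_line([x,y,.075],vel=.12)
f0=arm.sense()['ft_force'][2]
for z in (.064,.060,.057,.055,.054,.053,.0525,.052,.0515,.051,.0505,.050,.0495):
    arm.servo_line([x,y,z],vel=.04); s=arm.sense(); f=s['ft_force'][2]-f0; print(z,s['tool_pos'][2].round(4),f.round(2))
    if f>11: break
arm.wait(.3); print(arm.sense()['ft_force'],arm.sense()['clock'])
p,d,K,P=grab("wrist"); save("w2",p[100:350,200:440],2.4)
E
```

```text
0.064 0.0637 1.01
0.06 0.06 -0.22
0.057 0.0572 2.72
0.055 0.0552 3.73
0.054 0.0542 3.19
0.053 0.0531 5.07
0.0525 0.0526 4.76
0.052 0.0525 6.99
0.0515 0.0524 10.16
0.051 0.0523 13.06
[-0.94302049  0.27792845 13.02381635] 7.7
```

View pics/w2.png

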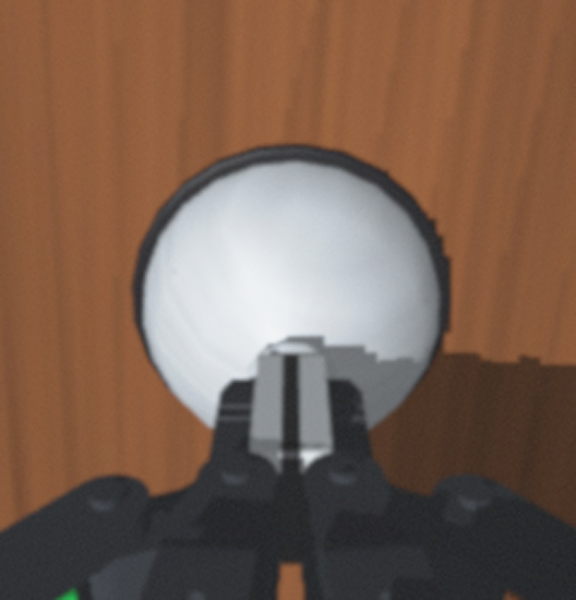

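The fingertips sit on the head, and the force rises stiffly from 5 N to 13 N at z≈0.0525, so the bell is on its stop. Now I'll go above the clip.

```bash
python3 - <<'E'
from h import *
arm.servo_line([.503,-.0755,.20],vel=.2); arm.command_gripper(1.0)
arm.move_to([.529,.150,.22],[180,0,-176.5])
p,d,K,P=grab("wrist"); save("w3",p); X=cloud(d,K,P); Y=X.reshape(-1,3)
for lo,hi in((.098,.106),(.085,.098),(.03,.106),(.004,.009)):
    m=(abs(Y[:,0]-.529)<.06)&(abs(Y[:,1]-.218)<.06)&(Y[:,2]>lo)&(Y[:,2]<hi); Z=Y[m]
    if m.sum()>3: print(lo,m.sum(),Z.mean(0).round(4),Z.min(0).round(4),Z.max(0).round(4),[np.round(q,4) for q in cv2.minAreaRect(Z[:,:2].astype(np.float32))])
print(arm.sense()['clock'])
E
```

```text
0.098 69 [0.5296 0.2165 0.0984] [0.5066 0.2026 0.098 ] [0.5537 0.229  0.1001] [array([0.53 , 0.216]), array([0.0461, 0.0241]), np.float64(3.6311)]
0.085 375 [0.5313 0.2139 0.0933] [0.5062 0.2012 0.0851] [0.5538 0.2306 0.098 ] [array([0.5302, 0.2158]), array([0.0465, 0.0269]), np.float64(4.3096)]
0.03 1423 [0.5306 0.2135 0.0727] [0.5062 0.2012 0.0301] [0.5538 0.2306 0.1001] [array([0.5303, 0.2156]), array([0.0465, 0.0282]), np.float64(4.5143)]
0.004 2792 [0.5301 0.2017 0.006 ] [0.4926 0.1672 0.0041] [0.5678 0.2597 0.009 ] [array([0.53  , 0.2144]), array([0.07  , 0.0906]), np.float64(3.9174)]
10.3833
```

View pics/w3.png

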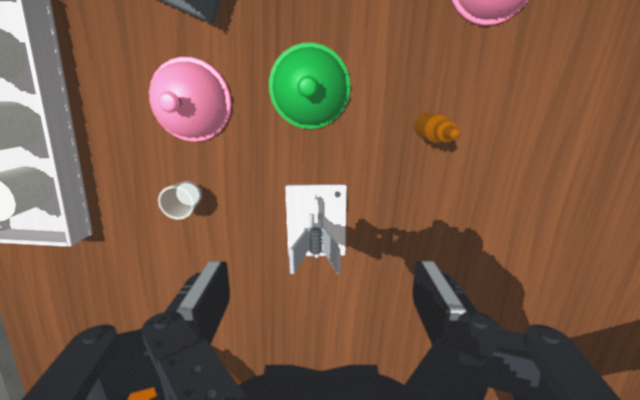

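The clip sits at (0.530, 0.216), turned about 4°. In the picture it is at (315,240), handles pointing toward the camera's lower side. Now I'll grip it.

```bash
python3 - <<'E'
from h import *
arm.move_to([.530,.216,.17],[180,0,-176])
arm.servo_line([.530,.216,.073],vel=.1)
print(arm.sense()['ft_force'].round(2))
arm.command_gripper(0.0,45); arm.wait(.3)
s=arm.sense(); print(s['clock'],s['finger_gap'],s['finger_gap']*85,s['ft_force'].round(2),s['tool_pos'])
p,d,K,P=grab("scene"); save("s2",p[190:310,380:500],4.5); 
E
```

```text
[ 0.18  0.36 -0.48]
12.8167 0.26095491225120293 22.18116754135225 [ 3.    0.2  11.43] [0.53434251 0.21816892 0.07721151]
```

View pics/s2.png

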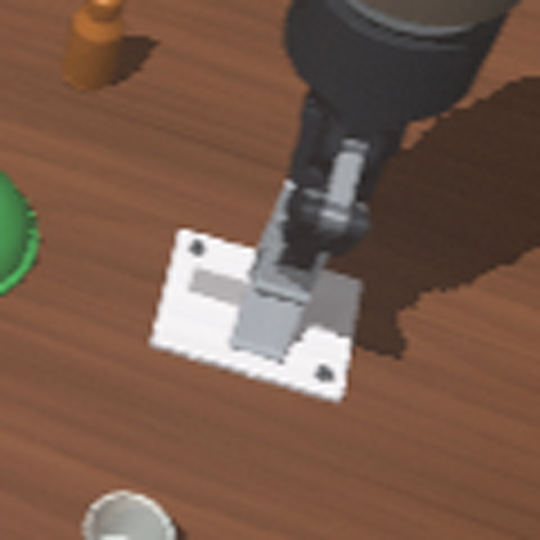

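Gap is about 22 mm, so the handles are at their stop, and the near jaw is swung away from the fin. The TCP sits about 4 mm off its target, so I'll check that before lifting.

```bash
python3 - <<'E'
from h import *
def st(): s=arm.sense(); print(round(s['clock'],2),round(s['finger_gap']*85,2),s['ft_force'].round(2),s['tool_pos'].round(4),s['tcp_rot'].round(2))
st(); arm.wait(.3); st()
t=arm.sense()['tool_pos']
arm.servo_line([t[0],t[1],t[2]+.012],[180,0,-176],vel=.04); st()
arm.servo_line([t[0],t[1],.16],[180,0,-176],vel=.1); arm.wait(.3); st()
p,d,K,P=grab("scene"); save("s3",p[120:300,360:540],3.3); X=cloud(d,K,P)
Y=X[120:300,360:540].reshape(-1,3); Y=Y[(abs(Y[:,0]-.53)<.05)&(abs(Y[:,1]-.217)<.03)]
for z in np.arange(.085,.17,.008):
    Z=Y[abs(Y[:,2]-z)<.004]
    if len(Z)>2: print(z.round(3),len(Z),Z.min(0).round(3),Z.max(0).round(3))
E
```

```text
12.87 22.41 [ 2.68 -0.62 11.13] [0.5344 0.2182 0.0773] [ 179.77    0.63 -175.86]
13.17 21.79 [ 1.14 -0.27 10.79] [0.5344 0.2182 0.0773] [ 179.76    0.63 -175.86]
13.74 22.58 [-0.33 -0.1  -1.39] [0.534  0.218  0.0889] [-1.7998e+02 -5.0000e-02 -1.7601e+02]
14.9 22.63 [ 0.41  0.13 -1.71] [0.5342 0.2181 0.1595] [-1.7997e+02 -5.0000e-02 -1.7600e+02]
0.093 65 [0.517 0.205 0.09 ] [0.557 0.233 0.097]
0.101 52 [0.523 0.206 0.097] [0.552 0.233 0.105]
0.109 57 [0.526 0.206 0.105] [0.548 0.233 0.113]
0.117 46 [0.527 0.206 0.113] [0.546 0.233 0.121]
0.125 20 [0.541 0.207 0.121] [0.544 0.233 0.125]
0.133 44 [0.526 0.206 0.131] [0.549 0.233 0.137]
0.141 50 [0.526 0.206 0.137] [0.549 0.234 0.145]
0.149 42 [0.524 0.206 0.145] [0.548 0.233 0.152]
0.157 14 [0.525 0.207 0.153] [0.552 0.233 0.16 ]
0.165 26 [0.524 0.207 0.161] [0.558 0.233 0.169]
```

View pics/s3.png

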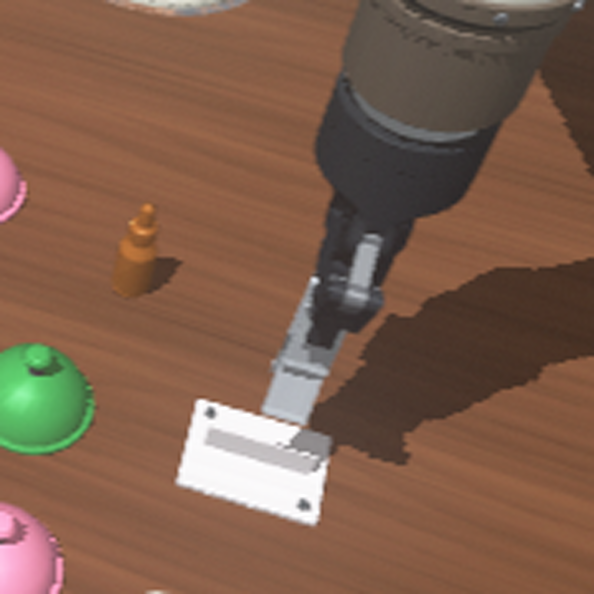

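The clip hangs open and square in the gripper, clear of the rack. Next I'll raise it, turn it to the card's angle and hover above the card. The wrist camera looks along the pin, so it sees both jaws and the card.

```bash
python3 - <<'E'
from h import *
arm.servo_line([.534,.218,.27],[180,0,-176],vel=.15)
arm.move_to([.546,-.258,.27],[180,0,163.2]); arm.wait(.4)
s=arm.sense(); print(s['clock'],s['finger_gap']*85,s['tool_pos'].round(4),s['tcp_rot'].round(2))
p,d,K,P=grab("wrist"); save("w4",p[100:400,160:480],2.5); X=cloud(d,K,P); np.savez("w4",p=p,X=X,d=d,P=P,K=K)
Rm=R.from_euler('xyz',s['tcp_rot'],degrees=True).as_matrix()
Q=(X-s['tool_pos'])@Rm   # tool coords
np.savez("w4q",Q=Q)
F=Q.reshape(-1,3); W=X.reshape(-1,3)
m=(W[:,2]>.148)&(W[:,2]<.16)&(abs(F[:,0])<.04)&(abs(F[:,1])<.07); Z=F[m]
if m.sum()>3: print("card tool",m.sum(),Z.min(0).round(4),Z.max(0).round(4),[np.round(q,4) for q in cv2.minAreaRect(Z[:,:2].astype(np.float32))],"world",W[m].mean(0).round(4),[np.round(q,4) for q in cv2.minAreaRect(W[m][:,:2].astype(np.float32))])
for z in np.arange(0,.09,.006):
    Z=F[(abs(F[:,2]-z)<.003)&(abs(F[:,0])<.03)&(abs(F[:,1])<.03)]
    if len(Z)>2: print("clip",z.round(3),len(Z),Z.min(0).round(4),Z.max(0).round(4),Z.mean(0).round(4))
E
```

```text
17.9667 22.08212851227572 [ 0.5462 -0.2577  0.27  ] [180.     0.   163.24]
card tool 308 [-0.0031 -0.0471  0.1142] [-0.0005  0.0186  0.1217] [array([-0.0018, -0.0143]), array([0.0026, 0.0657]), np.float64(0.0461)] world [ 0.5434 -0.2729  0.1539] [array([ 0.5437, -0.2718]), array([0.0657, 0.0026]), np.float64(73.1902)]
clip 0.0 142 [-0.0118 -0.0142 -0.003 ] [0.0115 0.0106 0.003 ] [ 0.0015 -0.0091  0.0001]
clip 0.006 124 [-0.0122 -0.0143  0.0031] [0.0117 0.011  0.009 ] [-0.     -0.0071  0.0062]
clip 0.012 113 [-0.012  -0.0141  0.009 ] [0.0113 0.0005 0.015 ] [-0.0001 -0.0108  0.0117]
clip 0.018 658 [-0.0125 -0.0152  0.015 ] [0.0114 0.0132 0.021 ] [-0.0002 -0.0031  0.0195]
clip 0.024 858 [-0.0142 -0.0154  0.021 ] [0.0127 0.0136 0.027 ] [-0.0007 -0.004   0.0238]
clip 0.03 104 [-0.0143 -0.0154  0.027 ] [0.0129 0.01   0.033 ] [ 0.0001 -0.0129  0.029 ]
clip 0.036 56 [-0.0089 -0.0143  0.033 ] [ 0.0075 -0.0109  0.0388] [-0.0005 -0.0136  0.0363]
clip 0.042 70 [-0.011  -0.0148  0.0392] [ 0.0089 -0.0086  0.045 ] [-0.0015 -0.0129  0.042 ]
clip 0.048 83 [-0.0127 -0.0145  0.045 ] [ 0.0106 -0.0053  0.051 ] [-0.0014 -0.0117  0.0483]
clip 0.054 84 [-0.0144 -0.0146  0.0511] [ 0.0122 -0.0034  0.057 ] [-0.0018 -0.0111  0.0542]
clip 0.06 95 [-0.0162 -0.0151  0.057 ] [ 0.0138 -0.0011  0.0629] [-0.0028 -0.0098  0.06  ]
clip 0.066 505 [-0.022  -0.0149  0.063 ] [0.0195 0.0115 0.069 ] [-0.002  -0.0038  0.0669]
clip 0.072 18 [-0.0222 -0.0147  0.069 ] [0.0196 0.0114 0.0726] [ 0.0048 -0.0049  0.07  ]
```

View pics/w4.png

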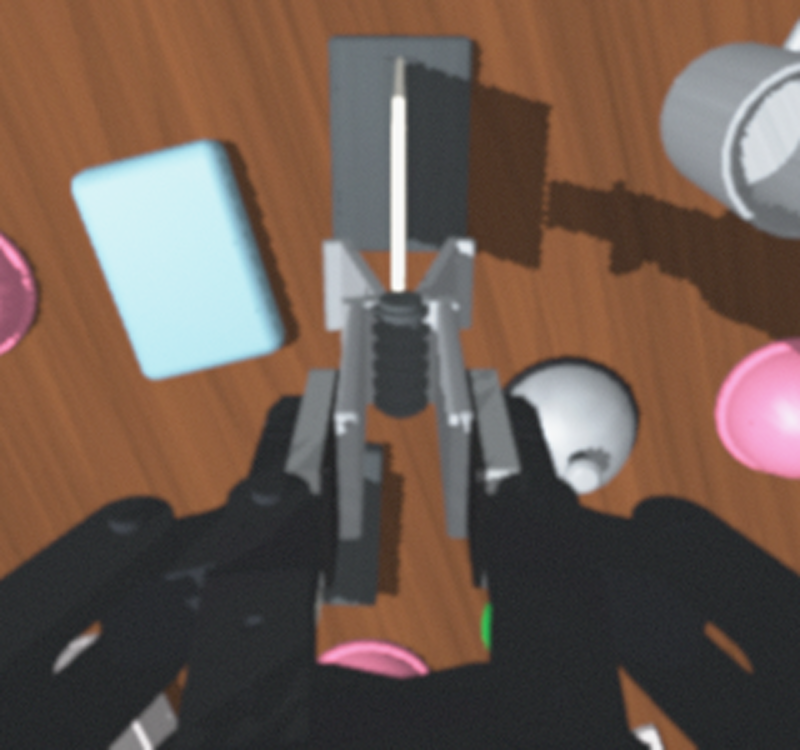

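In tool coordinates:

| Item | x (mm) | y (mm) | Other |
|---|---|---|---|
| Clip | -1.2 | -1 | tips 69 mm below the TCP |
| Card edge | -1.8 | -2 | aligned to 0.05° |

In the crop, the card (white line at (398,190)) lies centred between the gaping jaws at (340,280) and (460,280). I'll shift by under 1 mm and lower to about 20 mm of overlap.

```bash
python3 - <<'E'
from h import *
x,y=.5465,-.2588
arm.servo_line([x,y,.25],[180,0,163.2],vel=.1); f0=arm.sense()['ft_force']
for z in (.225,.212,.203):
    arm.servo_line([x,y,z],[180,0,163.2],vel=.05); s=arm.sense(); print(s['clock'],s['tool_pos'].round(4),(s['ft_force']-f0).round(2))
arm.wait(.5); s=arm.sense(); print(s['finger_gap']*85,s['tool_pos'].round(4),s['tcp_rot'].round(2),(s['ft_force']-f0).round(2))
p,d,K,P=grab("wrist"); save("w5",p[100:300,220:420],3); X=cloud(d,K,P)
Rm=R.from_euler('xyz',s['tcp_rot'],degrees=True).as_matrix(); F=((X-s['tool_pos'])@Rm).reshape(-1,3); W=X.reshape(-1,3)
m=(W[:,2]>.148)&(W[:,2]<.16)&(abs(F[:,0])<.006)&(F[:,1]<-.017)&(F[:,1]>-.07); Z=F[m]; print("card",Z.min(0).round(4),Z.max(0).round(4))
for z in (.05,.056,.062,.067):
    Z=F[(abs(F[:,2]-z)<.003)&(abs(F[:,0])<.03)&(abs(F[:,1])<.017)]; print("clip",z,Z.min(0).round(4),Z.max(0).round(4))
p,d,K,P=grab("scene"); save("s5",p[110:240,200:330],4.5)
E
```

```text
19.0167 [ 0.5466 -0.2589  0.225 ] [-0.73  0.98 -0.61]
19.425 [ 0.5463 -0.2588  0.2115] [-1.14  0.88 -0.66]
19.7583 [ 0.5462 -0.2587  0.2025] [-1.44 -0.04  0.36]
22.247048205486426 [ 0.5465 -0.2588  0.2031] [1.800e+02 1.000e-02 1.632e+02] [-0.9   1.05  0.57]
card [-0.0023 -0.0462  0.0475] [ 0.0002 -0.017   0.0536]
clip 0.05 [-0.0128 -0.0168  0.0471] [ 0.0113 -0.0051  0.0529]
clip 0.056 [-0.015  -0.0166  0.0531] [ 0.0123 -0.0023  0.0589]
clip 0.062 [-0.0206 -0.0154  0.0591] [0.0141 0.0003 0.0649]
clip 0.067 [-0.0221 -0.0151  0.064 ] [0.0196 0.0121 0.0698]
```

View pics/w5.png

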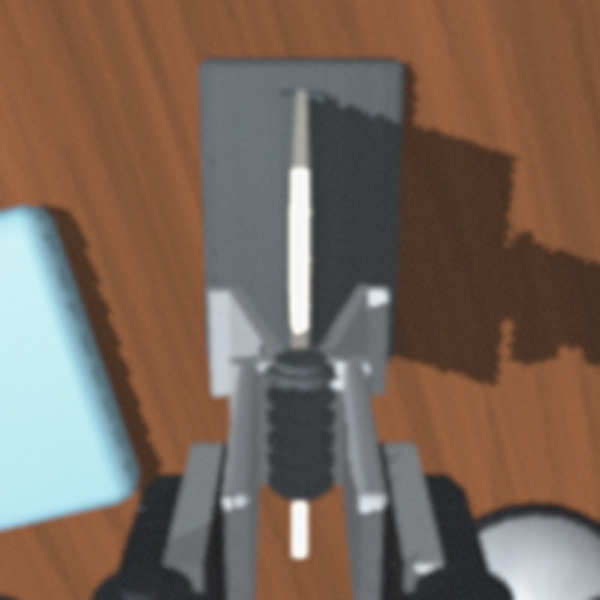

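View pics/s5.png

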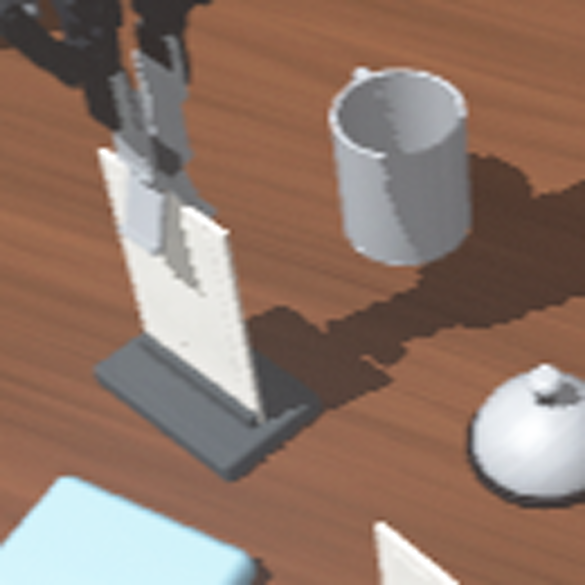

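The card stands centred between the open jaws: in the wrist crop its edge is at x=298, with jaws at 235 and 365. It shows on both sides of the clip, there is no contact force, and the bystanders in view have not moved. Handing in.

```bash
python3 -c "
from bench import arm
print(arm.job_done()); s=arm.sense(); print(s['clock'],s['finger_gap']*85)"
```

```text
the job is handed in; nothing more can be done
None
the job is handed in; nothing more can be done
```

The job is handed in: the bell was rung, and the arm is holding the clip squeezed open over the middle of the taller card. It took about 20 s of the 56 s allowed.

- **Bell:** I pressed the steel bell's head until the force rose stiffly from about 5 N to 13 N at 52.5 mm height, so it was on its stop. The pink and green look-alikes were left alone.
- **Clip:** I squeezed it to its own stop with a 45 N grip, leaving about 22 mm between the pads, and lifted it straight off the rack. On the rack the closing fingers pushed the tool about 4 mm off target with about 11 N. That went away once the clip was lifted.
- **Final check:** the card edge is within about 1 mm of the middle of the jaws, both across and along the edge. It stands about 20 mm above the jaw tips, with roughly 7 mm clear each side by the jaw measurements. The wrist force changed by less than 1.5 N while lowering, so I saw no sign of contact.
- **Surroundings:** in the last views the taller card, mug and ice pack stood where they were. I didn't take a last full-scene picture to check the other items.

The cameras differed by 2–3 mm in places, so I used one wrist picture for both clip and card when lining them up.

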